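Index the bench magnifier over the circuit board

TASK

Bring the magnifier over the green circuit board: hook a fingertip under the red pull ring of the spring index pin, lift the pin out of its hole, swing the arm by the ring exactly one hole, to the side that brings the lens over the board, and let the pin drop fully home in that hole. Work with the fingertip only: do not pinch or force the ring, and leave the board, the terminal blocks, the tip cleaner, the screwdriver and the solder reel lying where they are.

Things in the scene. Friction and masses are not known exactly. Their poses are not given: they have to be found in the camera images.
- station: Fixed stand, placed anew each time and turned up to 0.3 rad: grey six-sided base plate (267 mm deep, 300 wide at the far end), dark column, steel index plate (half-round band, top 72 mm above the desk). Origin on the desk under the column's axis, z up; -x is the side of the index plate and ring (toward the robot), +x the side of the two board nests, centred at (143, +82.5) and (143, -82.5) mm.
- lens_arm (a joint): Hinge of the aluminium swing arm about the column's axis, rad, + counter-clockwise from above; 0 = straight along the stand's x (start, middle hole). The lens is on its far end, pin and ring on its near end: + takes the lens to the stand's +y and the ring to -y. Five holes 0.5236 apart, -1.047 to 1.047; +0.5236 puts the lens over the +y nest, -0.5236 over the -y nest.
- index_pin (a joint): Upward travel of the spring pin with its ring, m: 0 = home in a hole, 0.024 = upper stop. The round nose, 10 mm thick, sits 11 mm deep in a 12 mm hole, so the arm is free above 0.011; 0.014 to 0.020 is a good lift. Spring: 5 N at home, 9 N at the stop. Let go between holes it rides on the plate at 0.011 and drops into a hole once within about 3 mm of its centre.
- ring_top (a point): Middle of the top bar (centre line) of the red pull ring, 177 mm above the desk with the pin home, 110 mm from the column's axis. The ring is an upright rounded loop of 7 mm round bar fixed on top of the pin, inner opening 59 mm wide, 54 high; its plane is square to the arm and turns with it; a finger goes through it along the arm, sloping down, from either side.
- ring_mid (a point): Middle of the ring's opening, 30.5 mm below ring_top. Between ring and column 80 mm are clear down to the arm, whose top is 91 mm above the desk (the dark pin body on it 107 mm, right under the ring).
- pivot (a point): Point on the column's upright axis, 72 mm above the desk: the axis of the swing. The hinge has light friction (about 0.1 N m) and stays where it is left; with the pin home it is locked, with about 0.01 rad of play either way.
- lens (a point): Centre of the magnifier's round lens (black rim 100 mm across, white lamp ring under it), at its underside, 77.5 mm above the desk, 165 mm from the column's axis, opposite the ring.
- board: Green circuit board, 102x96x10 mm, lying loose in one of the two nests; origin at the centre of its underside, 13 mm above the desk. It decides the side to swing to. Not to be moved.
- terminals: Two yellow-green screw-terminal strips joined by jumper wires, 41x54x14 mm, lying in the other nest. Not to be moved.
- tip_cleaner: Round dark pot of brass wool (tip cleaner), 65 mm across, 41 mm tall, origin under its centre; stands loose near the stand. Not to be moved.
- driver: Screwdriver with a red handle, 161 mm long, lies loose near the stand. Not to be moved.
- spool: Reel of solder with dark flanges, 56 mm across, 44 mm tall, origin under its centre; stands loose near the stand. Not to be moved.

How it is judged (in metres and radians):
On the way, in this order (a step that is already met when the one before it is completed fails the run):
1. a finger holds the ring up and the pin is drawn clear of the hole it started in (value of joint index_pin above 0.0115 m and contact force between the fingers and index_pin above 1 N and value of joint lens_arm between -0.1 and 0.1 rad), for 0.1 s.
2. the pin is home in the next hole, the one that brings the lens over the circuit board ((value of joint lens_arm between 0.4936 and 0.5536 rad or value of joint lens_arm between -0.5536 and -0.4936 rad) and value of joint index_pin below 0.002 m and horizontal distance between lens and board below 0.025 m), for 0.2 s.
At the end, for the whole second after the job is handed in: The arm rests one hole (0.5236 rad, within 0.03) from its start, the pin is home in it (within 2 mm), the lens centre is within 25 mm of the board's centre seen from above, and board, terminal blocks, tip cleaner, screwdriver and reel lie within 15 mm of where they were (all of step 2 and velocity of joint lens_arm between -0.05 and 0.05 rad/s and distance of each of board, terminals, tip_cleaner, driver, spool from where it was at the start of the episode below 0.015 m); the robot touches nothing.
It fails at once if the ring is pinched or forced (more than 30 N between the fingers and the ring) (contact force between the fingers and index_pin above 30 N).
It fails at once if the arm is swung clearly past the next hole (value of joint lens_arm above 0.85 rad or value of joint lens_arm below -0.85 rad).
It fails at once if the circuit board or the terminal blocks are moved or picked up (distance of any of board, terminals from where it was at the start of the episode above 0.015 m).
It fails at once if the tip cleaner, screwdriver or solder reel is moved or picked up (distance of any of tip_cleaner, driver, spool from where it was at the start of the episode above 0.015 m).
It also fails if it takes over 45 s, if anything falls off the work surface, if the arm or the gripper's body presses on something with over 40 N, if the wrist force passes 120 N, or if a joint passes its speed limit or range.

ROBOT

A 6-joint arm with a two-finger parallel gripper is mounted at the origin on a cart in front of the work surface, level with it; the furniture and walls round the work are solid. World frame = base frame: x ahead of the robot, y to its left, z up, the work surface at z = 0. Lengths are in m, angles in degrees, forces in N, time in s.
With the tool pointing down it reaches from about 0.35 to 0.95 m from the base axis. Payload 17.4 kg.
Tool frame: the origin (TCP) lies midway between the tips of the shut fingers; the grasp point (between the pads) lies 19 mm behind it; z points along the fingers, y is the line along which they close (so a half turn about z gives the same grasp; the last joint's range is limited). The gripper opens to 93 mm and grips with 3 to 60 N. Pads are 15 mm wide; open, the fingers measure 128 mm over their backs; the gripper's body (75 mm by 188 mm) begins 65 mm behind the grasp point.
Start: joints at [64.24, 6.646, 82.598, -0, 90.757, -2.166], TCP at [0.27, 0.619, 0.219] pointing down, gripper open.
Joint ranges: [-162.19, 162.19], [-47.58, 125.68], [4.15, 143.07], [-65.23, 245.23], [0.69, 171.88], [-170.13, 170.13]. Speed limits (degrees/s): [108.29, 108.29, 127.2, 180, 180, 180].

INTERFACE

Orientations are given as [roll, pitch, yaw] about the fixed x, y, z axes, in that order (R = Rz(yaw) Ry(pitch) Rx(roll)).
In Python, from rig import monitor, vision, ticket gives the robot as it stands. The module is installed in compiled form; this text tells all that it offers.
- The arm moves only by the tool apply_moves, never from a script. Its arguments are lists of equal length, an entry for each row: "claw": the finger opening in m, from 0 to 0.093; "travel": the shift along the world's x, y, z in m, a list of three; "rotation": the turn, a rotation vector about the world's x, y, z in rad, a list of three. A call has 1 to 8 rows; each row shifts and turns the commanded pose from where the row before left it; what a row does not reach is not made up. A row lasts 1/10 s, in which the tool goes at most 50 mm and 8.59 degrees, less where a joint would pass 70% of its speed; a pose out of reach is approached as far as the arm can. A call is refused whole if a number of a shift passes 0.05 or a number of a turn 0.15, either way. A call with a gripper value outside its range is refused whole. The fingers move at their own pace and stop on an object; "grip_force" is the grip in N (left out, the last holds). Time passes only in rows, so rows that do not move let the fingers close. It gives the time, the measured TCP pose, the force, the opening and the grip force at its end, in the units of the state.
- monitor.sense(): the state, without advancing time (a new reading comes with each control period).
- vision.snapshot(name): name is "scene" or "top" or "wrist"; returns the picture (420x560x3 uint8, blue, green, red); there is no depth.
- vision.calibration(name): a dict with "vfov" (degrees; the focal length in pixels is half the picture's height over the tangent of half this angle, whatever the lens; pixels are square), "cx", "cy" (the principal point, pixels), "world_to_cam" (4x4, takes a point from world to camera coordinates); the wrist camera has in their place "T_tool_cam" (4x4, takes a point from camera to tool coordinates, whose origin is the TCP and whose axes are the flange's). Camera axes: x right, y up, looking along -z (the intrinsics and any distortion apply to the point x, -y, -z); pixel columns grow to the right and rows downward; lengths in m; the calibration is good to about 2 mm. The wrist camera is an equidistant fisheye: a pixel r from the principal point sees the ray r / f radians off the axis. A picture is of the moment at which its call begins: read the wrist's pose just before it. calibration takes no time and is no camera call.
- ticket.finish_job(): hands the job in; it is judged then, once.
The state is a dict: "time": time; "qpos": joint angles; "qvel": joint speeds; "tau": joint torques, N m; "ee_pos": TCP position; "ee_rot": TCP orientation; "wrist_force": force on the tool from outside, world axes, zero at the start; "ft_torque": the same for the moment, N m; "gripper_width": finger opening in m; "gripper_force": force on a finger pad.
Only numpy, scipy, OpenCV 4.12 (cv2) and the standard library are available. Lean on these libraries where they do the work, as an engineer would, in place of code of your own. Each camera call takes 0.05 s, during which the arm holds its last target. There are 200 camera calls.

## Working session

There is one attempt and no reset: what is moved stays moved. The work goes in short steps, Python scripts to look and compute and a tool call to move; the robot and the scene stay as the last step left them, time stands still between calls to the robot, and variables do not carry over. Pictures are saved under pics/ and viewed, at most 10 in all, crops included, and the job is handed in when it is done.

Besides the shell and the picture viewer there is one more tool, called after "Request:" as a command line: name --argument value ..., lists and objects as JSON in quotes. apply_moves: Moves the arm, as the interface text tells. Its arguments: {"type":"object","properties":{"claw":{"type":"array"},"travel":{"type":"array"},"rotation":{"type":"array"},"grip_force":{"type":"number"}},"required":["claw","travel","rotation"]}

```bash
mkdir -p pics; python3 - <<'E'
from rig import monitor, vision
import cv2,numpy as np
s=monitor.sense(); print(s)
for n in("scene","top"):
    cv2.imwrite(f"pics/{n}0.png",vision.snapshot(n)); c=vision.calibration(n); print(n,c)
print(vision.calibration("wrist"))
E
```

```text
{'time': 0.0, 'qpos': array([ 6.42404868e+01,  6.67608432e+00,  8.26374292e+01, -7.80412505e-04,
        9.07560317e+01, -2.16555439e+00]), 'qvel': array([ 0.01613174, -0.01024244, -0.07369065, -0.00148696,  0.02940475,
        0.00927516]), 'tau': array([-3.92680027e-03, -7.21244216e+01, -6.22616315e+01,  7.79042440e-02,
        2.35567818e-02, -6.34690014e-05]), 'ee_pos': array([0.27008793, 0.61837859, 0.21786387]), 'ee_rot': array([-1.79930475e+02, -1.84810964e-03,  1.56406030e+02]), 'wrist_force': array([-1.16979088,  0.76165844, -0.00632291]), 'ft_torque': array([-0.00341461, -0.06430766, -0.09404251]), 'gripper_force': 0.0, 'gripper_width': 0.09277422113094172}
scene {'vfov': 46.94008933814562, 'cx': 274.6321038259007, 'cy': 215.97497852339674, 'world_to_cam': array([[ 0.73254252, -0.68063989, -0.01052553, -0.33491355],
       [ 0.47068394,  0.49528476,  0.73017096, -0.46212376],
       [-0.49177035, -0.53983548,  0.68318342, -0.88948804],
       [ 0.        ,  0.        ,  0.        ,  1.        ]])}
top {'vfov': 45.58552935988961, 'cx': 276.3162697389191, 'cy': 205.79246112245855, 'world_to_cam': array([[-0.0044612 , -0.99985921,  0.01617564,  0.14368371],
       [ 0.98314338, -0.0014288 ,  0.18283067, -0.62373153],
       [-0.18278182,  0.01671862,  0.98301134, -1.08981943],
       [ 0.        ,  0.        ,  0.        ,  1.        ]])}
{'vfov': 65.70646984690485, 'cx': 274.99684000883093, 'cy': 212.29959517942663, 'T_tool_cam': array([[ 5.15610693e-04,  9.56518064e-01,  2.91672638e-01,
         8.03138888e-02],
       [ 9.99999807e-01, -3.92184495e-04, -4.81632561e-04,
        -1.03840092e-03],
       [-3.46300758e-04,  2.91672830e-01, -9.56518082e-01,
        -1.65719584e-01],
       [ 0.00000000e+00,  0.00000000e+00,  0.00000000e+00,
         1.00000000e+00]])}
```

View pics/scene0.png

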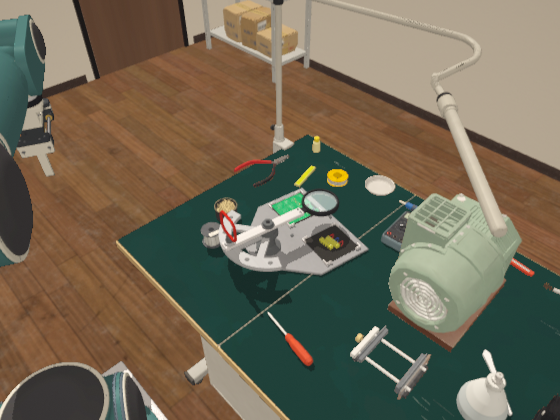

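View pics/top0.png

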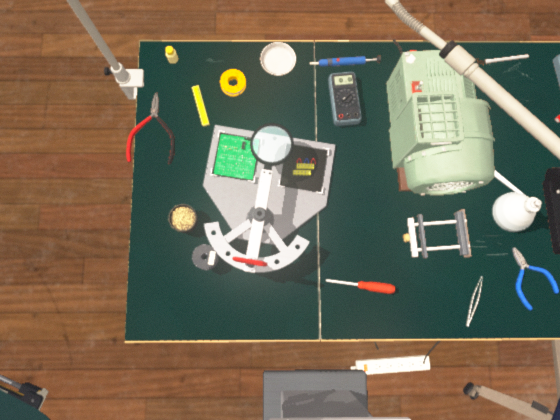

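The board is at upper left (235,157), which is +y, so the lens swings + and the ring goes to -y. The ring's top bar is near (250,262), the pivot near (260,214) and the lens near (272,146). Next I fit the stand's pose.

```bash
cat > h.py <<'E'
import numpy as np,cv2
from rig import vision,monitor
def K(c): return 210/np.tan(np.radians(c["vfov"])/2)
def proj(n,P):
    c=vision.calibration(n);p=(c["world_to_cam"]@np.c_[np.atleast_2d(P),np.ones(len(np.atleast_2d(P)))].T)[:3]
    f=K(c);return np.c_[c["cx"]+f*p[0]/-p[2],c["cy"]-f*p[1]/-p[2]]
def ray(n,u,v,z):
    c=vision.calibration(n);T=np.linalg.inv(c["world_to_cam"]);f=K(c)
    d=T[:3,:3]@np.array([(u-c["cx"])/f,-(v-c["cy"])/f,-1]);o=T[:3,3];return o+d*(z-o[2])/d[2]
def red(n,im,box):
    h=cv2.cvtColor(im,cv2.COLOR_BGR2HSV);m=((h[...,0]<8)|(h[...,0]>172))&(h[...,1]>140)&(h[...,2]>70)
    r=np.zeros_like(m);x0,y0,x1,y1=box;r[y0:y1,x0:x1]=1;return m&r
def st(x,y,t,P,q=0):
    "station points -> world; q: arm angle"
    P=np.atleast_2d(P).astype(float);a=t+q;c,s=np.cos(a),np.sin(a)
    return np.c_[x+c*P[:,0]-s*P[:,1],y+s*P[:,0]+c*P[:,1],P[:,2]]
E
python3 - <<'E'
from h import *
from scipy.optimize import least_squares
t=cv2.imread("pics/top0.png");s=cv2.imread("pics/scene0.png")
ys,xs=np.nonzero(red("top",t,(225,245,275,280)));print("top ring",xs.min(),xs.max(),ys.min(),ys.max(),xs.mean(),ys.mean())
ys2,xs2=np.nonzero(red("scene",s,(205,195,250,250)));print("scene",xs2.min(),xs2.max(),ys2.min(),ys2.max())
g=cv2.cvtColor(t,cv2.COLOR_BGR2HSV);m=(abs(g[...,0].astype(int)-65)<15)&(g[...,1]>120)&(g[...,2]>90);m[:,:205]=0;m[:,265:]=0;m[:120]=0;m[190:]=0
b=np.argwhere(m).mean(0);print("board",b, ray("top",b[1],b[0],.023))
L=ray("top",272,146,.083);R=ray("top",xs.mean(),ys.mean(),.177);R2=ray("scene",226.,213,.177);print(L,R,R2,np.linalg.norm((L-R)[:2]))
d=(L-R)[:2];d/=np.linalg.norm(d);a=np.arctan2(d[1],d[0]);piv=R[:2]+.11*d;print(np.degrees(a),piv,piv+0.165*d-L[:2])
for n,im in(("top",t),("scene",s)):
    P=np.vstack([st(*piv,a,[[-.11,0,.177],[-.11,0,.1465],[0,0,.072],[.165,0,.0775],[.143,.0825,.023],[.143,-.0825,.023],[-.11,-.033,.147],[-.11,.033,.147],[-.11,0,.117]])])
    uv=proj(n,P);x0,y0=(190,110) if n=="top" else(180,170)
    c=cv2.resize(im[y0:y0+180,x0:x0+200],None,fx=3.3,fy=3.3,interpolation=cv2.INTER_CUBIC)
    for p in uv: cv2.drawMarker(c,tuple(((p-[x0,y0]+.5)*3.3).astype(int)),(255,0,255),0,12,1)
    cv2.imwrite(f"pics/{n}_ov.png",c)
i=np.hstack([cv2.resize(cv2.imread(f"pics/{n}_ov.png"),(400,360)) for n in("top","scene")]);cv2.imwrite("pics/ov.png",i)
E
```

```text
top ring 233 265 257 265 249.88095238095238 261.26984126984127
scene 219 236 210 241
board [157.54631083 233.81632653] [0.74833051 0.24279723 0.023     ]
[0.75847241 0.15154741 0.083     ] [0.48867393 0.19738963 0.177     ] [0.50046048 0.21051542 0.177     ] 0.27366536174452954
-9.643190345345138 [0.59711963 0.17896332] [ 0.00131578 -0.00022357]
```

View pics/ov.png

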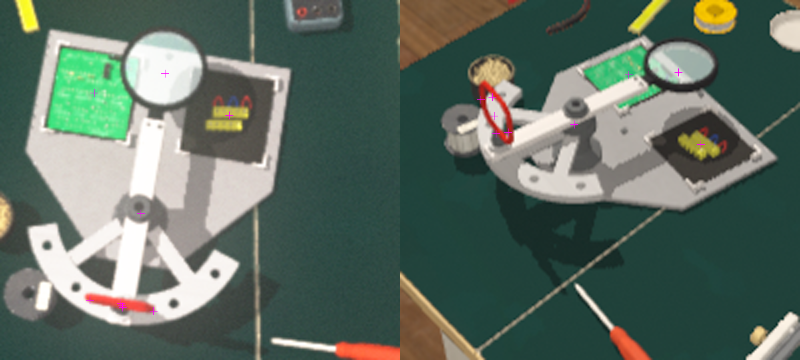

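The overlay fits: ring_top is at about (0.489, 0.197), the stand is turned -9.6°, and the pivot is at (0.597, 0.179). I'll shut the fingers, raise the tool, tilt it forward and travel to the robot's side of the ring.

Request:
apply_moves --claw '[0,0,0,0,0,0,0,0]' --travel '[[0,0,0.04],[0,0,0.04],[0.018,-0.042,0],[0.018,-0.042,0],[0.018,-0.042,0],[0.018,-0.042,0],[0.018,-0.042,0],[0.018,-0.042,0]]' --rotation '[[0,0,0.137],[0,0,0.137],[0,0,0.137],[0,-0.13,0],[0,-0.13,0],[0,-0.13,0],[0,-0.13,0],[0,0,0]]'

```text
time: 0.9
ee_pos: [0.3771, 0.3652, 0.2972]
ee_rot: [-179.9, 30.0, -179.8]
wrist_force: [-0.3, -0.1, 0.2]
gripper_width: 0.0337
gripper_force: 0.0
```

Request:
apply_moves --claw '[0,0,0,0,0]' --travel '[[0.01,-0.042,0],[0.01,-0.042,0],[0.01,-0.042,0],[0.01,-0.042,0],[0,0,0]]' --rotation '[[0,-0.13,0],[0,-0.13,0],[0,0,0],[0,0,0],[0,0,0]]'

```text
time: 1.4
ee_pos: [0.4195, 0.1942, 0.2969]
ee_rot: [-179.9, 44.6, 179.7]
wrist_force: [-0.4, -0.3, 0.6]
gripper_width: 0.0004
gripper_force: 0.0
```

```bash
python3 - <<'E'
from h import *
s=monitor.sense();print(s["qpos"],s["ee_pos"],s["ee_rot"],s["gripper_width"])
im=np.hstack([cv2.resize(vision.snapshot("wrist"),(400,300)),cv2.resize(vision.snapshot("scene"),(400,300))]);cv2.imwrite("pics/w1.png",im)
E
```

```text
[ 38.2767322  -47.3716105  124.0865255  -28.23687132  68.34788002
 -49.15583055] [0.41954868 0.19417999 0.29692933] [-179.85962183   44.5908677   179.69415695] 0.00043766209089404995
```

View pics/w1.png

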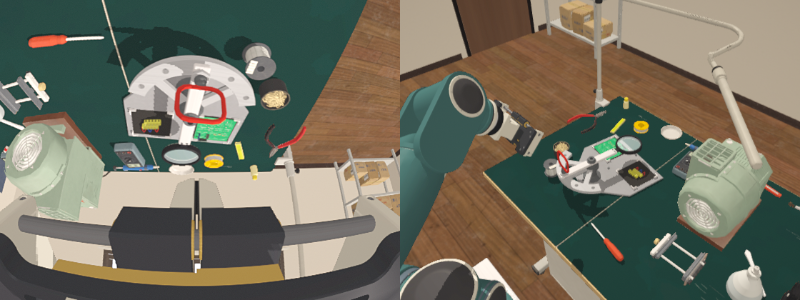

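The wrist picture shows the ring ahead, near (200,103) in its half, with the shut fingertips below it near (197,185). Joint 2 is close to its limit, so I'll use a steeper slope of 55° and go lower.

Request:
apply_moves --claw '[0,0,0,0,0,0,0]' --travel '[[0.007,0,0],[0.007,0,0],[0.007,0,-0.025],[0.007,0.003,-0.025],[0.007,0,-0.025],[0,0,-0.025],[0,0,0]]' --rotation '[[0,0.091,0],[0,0.091,0],[0,0,0],[0,0,0],[0,0,0],[0,0,0],[0,0,0]]'

```text
time: 2.2
ee_pos: [0.4519, 0.2025, 0.1951]
ee_rot: [-179.9, 34.0, -179.8]
wrist_force: [-0.4, 0.1, 0.1]
gripper_width: 0.0003
gripper_force: 0.0
```

```bash
python3 - <<'E'
from h import *
s=monitor.sense();print(s["qpos"],s["ee_pos"],s["ee_rot"],s["gripper_width"])
im=vision.snapshot("wrist")
c=vision.calibration("wrist");f=K(c)
from scipy.spatial.transform import Rotation as Rt
T=np.eye(4);T[:3,:3]=Rt.from_euler("xyz",s["ee_rot"],degrees=True).as_matrix();T[:3,3]=s["ee_pos"]
W=np.linalg.inv(T@c["T_tool_cam"])
def pw(P):
    p=W[:3]@np.r_[P,1];v=np.array([p[0],-p[1],-p[2]]);r=np.hypot(v[0],v[1]);th=np.arctan2(r,v[2]);return np.array([c["cx"],c["cy"]])+f*th*v[:2]/r
x,y,a=.597,.179,np.radians(-9.64)
for P in st(x,y,a,[[-.11,0,.177],[-.11,0,.116],[-.11,.033,.1465],[-.11,-.033,.1465],[0,0,.091]]):
    cv2.drawMarker(im,tuple(pw(P).astype(int)),(255,0,255),0,14,1)
cv2.drawMarker(im,tuple(pw(s["ee_pos"]).astype(int)),(255,255,0),1,14,1)
s2=vision.snapshot("scene")[130:290,150:310]
cv2.imwrite("pics/w2.png",np.hstack([cv2.resize(im,(453,340)),cv2.resize(s2,(340,340))]))
E
```

```text
[ 31.4376043  -36.87345253 124.86332352 -19.08863705  63.40869686
 -54.44379402] [0.45187237 0.2024854  0.19514776] [-179.8740827    34.02091651 -179.84944481] 0.00032797111592240073
```

View pics/w2.png

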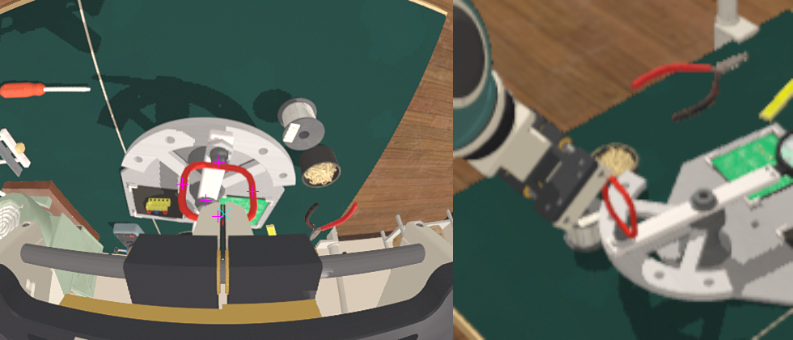

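The markers sit within about 2 px of the ring (sides at 183 and 255, bottom bar at row 165) and the finger is lined up. Now I insert along the slope.

Request:
apply_moves --claw '[0,0,0,0,0,0,0,0]' --travel '[[0,-0.005,0],[0.008,0,-0.011],[0.008,0,-0.011],[0.008,0,-0.011],[0.008,0,-0.011],[0.008,0,-0.011],[0.01,0,-0.012],[0,0,0]]' --rotation '[[0,0,0],[0,0,0],[0,0,0],[0,0,0],[0,0,0],[0,0,0],[0,0,0],[0,0,0]]'

```text
time: 3.1
ee_pos: [0.5036, 0.196, 0.1298]
ee_rot: [-180.0, 34.1, 179.9]
wrist_force: [-0.3, -0.5, 0.1]
gripper_width: 0.0008
gripper_force: 0.0
```

```bash
python3 - <<'E'
from h import *
s=monitor.sense();print(s["qpos"],s["ee_pos"],s["ee_rot"],s["wrist_force"])
im=vision.snapshot("wrist")[150:350,180:380]
s2=vision.snapshot("scene")[150:270,180:300]
cv2.imwrite("pics/w3.png",np.hstack([cv2.resize(im,(390,390)),cv2.resize(s2,(390,390))]))
E
```

```text
[ 26.69010049 -28.25891278 125.83563712 -18.56123159  52.72320377
 -55.84999077] [0.50358442 0.19599085 0.12980215] [-179.96334276   34.14677855  179.93170908] [-0.32312378 -0.45554038  0.06100581]
```

View pics/w3.png

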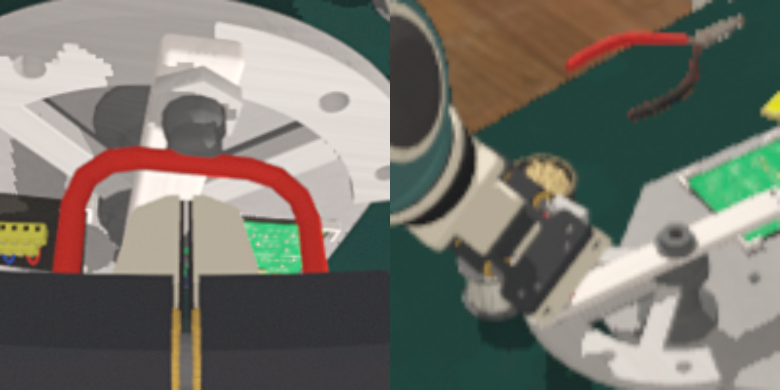

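The fingertip is inside the loop with no contact: the bottom bar is at row 160 and the tips at row 200. Now I lift gently.

Request:
apply_moves --claw '[0,0,0,0,0]' --travel '[[0,0,0.003],[0,0,0.003],[0,0,0.003],[0,0,0.003],[0,0,0]]' --rotation '[[0,0,0],[0,0,0],[0,0,0],[0,0,0],[0,0,0]]'

```text
time: 3.7
ee_pos: [0.5029, 0.1966, 0.1438]
ee_rot: [180.0, 34.2, 179.9]
wrist_force: [-5.6, 1.2, -7.1]
gripper_width: 0.0005
gripper_force: 4.0
```

Request:
apply_moves --claw '[0,0,0,0]' --travel '[[0,0,0.002],[0,0,0.002],[0,0,0.001],[0,0,0]]' --rotation '[[0,0,0],[0,0,0],[0,0,0],[0,0,0]]'

```text
time: 4.1
ee_pos: [0.503, 0.1965, 0.1485]
ee_rot: [180.0, 34.2, 179.9]
wrist_force: [-5.6, -0.1, -8.5]
gripper_width: 0.0006
gripper_force: 4.5
```

```bash
python3 - <<'E'
from h import *
s=monitor.sense();print(s["qpos"],s["ee_pos"],s["wrist_force"],s["ft_torque"])
for i in range(1):
    im=vision.snapshot("scene")[150:270,180:300]; t=vision.snapshot("top")[200:300,200:300]
    cv2.imwrite("pics/w4.png",np.hstack([cv2.resize(vision.snapshot("wrist")[150:350,180:380],(390,390)),cv2.resize(t,(390,390))]))
E
```

```text
[ 26.77850089 -29.13567128 124.64915994 -18.12067604  54.60910556
 -56.56858533] [0.50298104 0.19652874 0.14850856] [-5.59367705 -0.113609   -8.5137762 ] [ 0.22942731  1.62579597 -0.04095471]
```

View pics/w4.png

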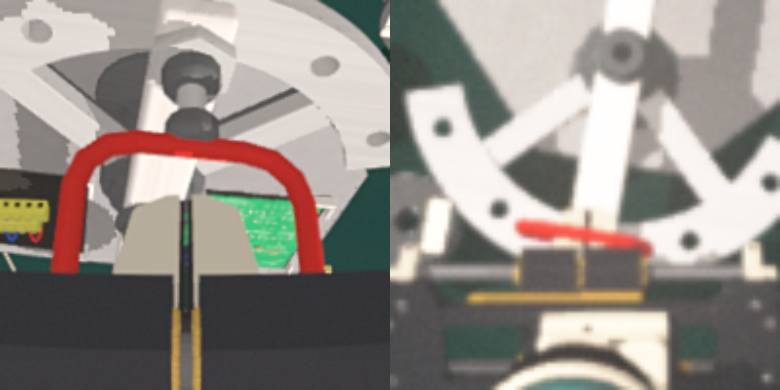

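The pin is drawn, with its stem showing above the body at (193,100) in the left half, and it has lifted about 14 mm. I'll lift 2 mm more, hold, then start the swing about the pivot.

Request:
apply_moves --claw '[0,0,0,0,0,0,0,0]' --travel '[[0,0,0.002],[0,0,0],[-0.0006,-0.0033,0],[-0.0004,-0.0033,0],[-0.0003,-0.0033,0],[-0.0002,-0.0033,0],[-0.0001,-0.0033,0],[0,-0.0033,0]]' --rotation '[[0,0,0],[0,0,0],[0,0,0.0349],[0,0,0.0349],[0,0,0.0349],[0,0,0.0349],[0,0,0.0349],[0,0,0.0349]]'

```text
time: 5.05
ee_pos: [0.5014, 0.1765, 0.1504]
ee_rot: [-180.0, 34.2, -168.0]
wrist_force: [-3.8, -0.7, -7.9]
gripper_width: 0.0005
gripper_force: 4.0
```

Request:
apply_moves --claw '[0,0,0,0,0,0,0]' --travel '[[0.0002,-0.0033,0],[0.0003,-0.0033,0],[0.0004,-0.0033,0],[0.0005,-0.0033,0],[0.0006,-0.0033,0],[0.0007,-0.0033,0],[0,0,0]]' --rotation '[[0,0,0.0349],[0,0,0.0349],[0,0,0.0349],[0,0,0.0349],[0,0,0.0349],[0,0,0.0349],[0,0,0]]'

```text
time: 5.75
ee_pos: [0.5042, 0.156, 0.1503]
ee_rot: [-180.0, 34.2, -156.0]
wrist_force: [-5.2, -1.9, -8.6]
gripper_width: 0.0005
gripper_force: 4.3
```

```bash
python3 - <<'E'
from h import *
s=monitor.sense();print(s["qpos"],s["ee_pos"],s["ee_rot"],s["wrist_force"])
t=vision.snapshot("top");cv2.imwrite("pics/t5.png",t)
x,y,a=.597,.179,np.radians(-9.64)
ys,xs=np.nonzero(red("top",t,(225,245,300,290)));print(xs.min(),xs.max(),ys.min(),ys.max(),xs.mean(),ys.mean())
R=ray("top",xs.mean(),ys.mean(),.193);d=np.array([x,y])-R[:2];print(R,np.linalg.norm(d),"arm angle",np.degrees(np.arctan2(d[1],d[0])-a))
c=cv2.resize(t[110:290,190:370],(590,590),interpolation=cv2.INTER_CUBIC)
for q,col in((np.radians(24),(255,0,255)),(np.radians(30),(255,255,0))):
    for p in proj("top",st(x,y,a,[[.165,0,.083]],q)): cv2.drawMarker(c,tuple(((p-[190,110]+.5)*590/180).astype(int)),col,0,14,1)
cv2.imwrite("pics/t5c.png",c)
E
```

```text
[   9.93691315  -33.74804006  127.27658069    9.74125039   53.48000544
 -107.54586897] [0.50423521 0.15596594 0.15030713] [-179.96182934   34.1891646  -155.99157049] [-5.2051752  -1.90763061 -8.55553015]
255 286 255 264 269.0574712643678 259.6666666666667
[0.49052868 0.15897722 0.193     ] 0.10833768017851961 arm angle 20.290533773040927
```

View pics/t5c.png

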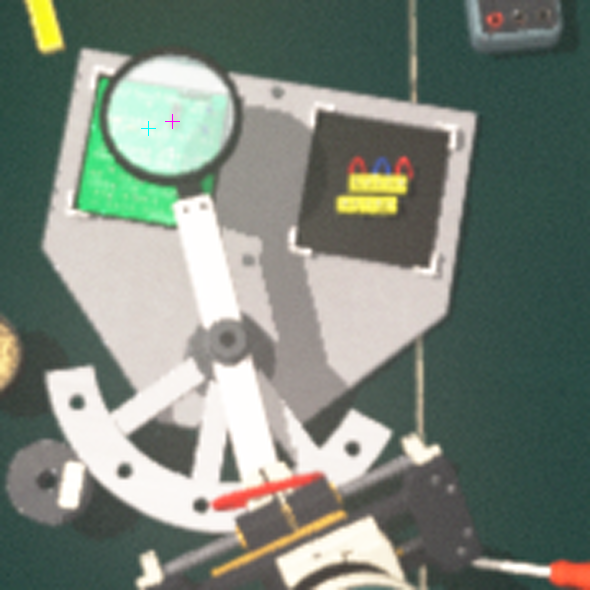

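The lens centre is at (172,115), on the 24° marker, so the arm is tracking the tool. I'll swing the last 6°, then start lowering.

Request:
apply_moves --claw '[0,0,0,0,0,0,0,0]' --travel '[[0.0008,-0.0032,0],[0.0009,-0.0032,0],[0.001,-0.0032,0],[0,0,0],[0,0,-0.002],[0,0,-0.002],[0,0,-0.002],[0,0,0]]' --rotation '[[0,0,0.0349],[0,0,0.0349],[0,0,0.0349],[0,0,0],[0,0,0],[0,0,0],[0,0,0],[0,0,0]]'

```text
time: 6.6
ee_pos: [0.5068, 0.1468, 0.1442]
ee_rot: [-179.9, 34.2, -150.0]
wrist_force: [-5.1, -3.7, -7.4]
gripper_width: 0.0004
gripper_force: 4.2
```

Request:
apply_moves --claw '[0,0,0,0]' --travel '[[0,0,-0.002],[0,0,-0.002],[0,0,-0.001],[0,0,0]]' --rotation '[[0,0,0],[0,0,0],[0,0,0],[0,0,0]]'

```text
time: 7.0
ee_pos: [0.5069, 0.1468, 0.1394]
ee_rot: [-179.9, 34.2, -150.0]
wrist_force: [-5.1, -4.8, -6.4]
gripper_width: 0.0004
gripper_force: 4.3
```

The finger still carries the spring below the plate level, so the nose is in the hole. I'll lower fully.

Request:
apply_moves --claw '[0,0,0,0,0,0]' --travel '[[0,0,-0.002],[0,0,-0.002],[0,0,-0.002],[0,0,-0.002],[0,0,-0.0015],[0,0,0]]' --rotation '[[0,0,0],[0,0,0],[0,0,0],[0,0,0],[0,0,0],[0,0,0]]'

```text
time: 7.6
ee_pos: [0.5073, 0.1473, 0.1306]
ee_rot: [-180.0, 34.3, -150.0]
wrist_force: [0.1, -0.4, 0.7]
gripper_width: 0.0002
gripper_force: 0.0
```

Request:
apply_moves --claw '[0,0,0,0,0,0,0,0]' --travel '[[-0.004,-0.0023,0.0066],[-0.007,-0.004,0.0117],[-0.007,-0.004,0.0117],[-0.007,-0.004,0.0117],[-0.007,-0.004,0.0117],[-0.007,-0.004,0.0117],[-0.007,-0.004,0.0117],[0,0,0]]' --rotation '[[0,0,0],[0,0,0],[0,0,0],[0,0,0],[0,0,0],[0,0,0],[0,0,0],[0,0,0]]'

```text
time: 8.4
ee_pos: [0.461, 0.1207, 0.2096]
ee_rot: [-179.9, 34.5, -150.0]
wrist_force: [0.2, -0.5, 0.7]
gripper_width: 0.0004
gripper_force: 0.0
```

```bash
python3 - <<'E'
from h import *
s=monitor.sense();print(s["ee_pos"],s["wrist_force"])
t=vision.snapshot("top");sc=vision.snapshot("scene")
x,y,a=.597,.179,np.radians(-9.64)
def crop(n,im,x0,y0,w):
    c=cv2.resize(im[y0:y0+w,x0:x0+w],(400,400),interpolation=cv2.INTER_CUBIC)
    for p in proj(n,st(x,y,a,[[.165,0,.083],[-.11,0,.177],[-.11,0,.116],[-.11,.033,.1465],[-.11,-.033,.1465]],np.radians(30))): cv2.drawMarker(c,tuple(((p-[x0,y0]+.5)*400/w).astype(int)),(255,0,255),0,10,1)
    return c
cv2.imwrite("pics/f.png",np.hstack([crop("top",t,190,110,180),crop("scene",sc,180,170,130)]))
E
```

```text
[0.46102299 0.12068405 0.20961231] [ 0.1726551  -0.52130807  0.72991261]
```

View pics/f.png

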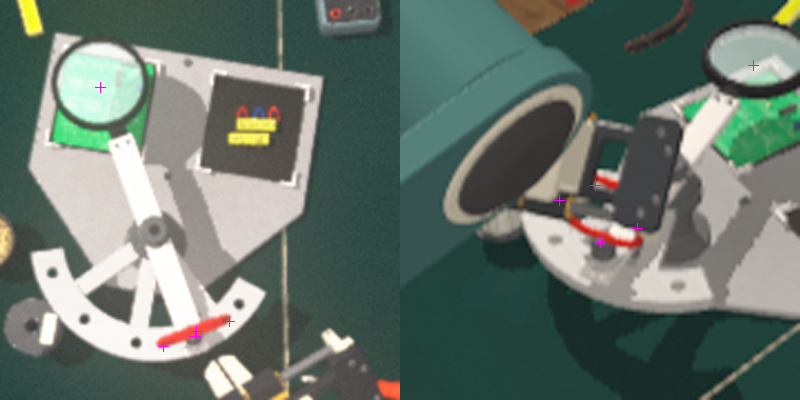

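The lens (centre about (100,84)) sits on the 30° marker over the board, the ring matches its home-height markers, and the gripper is clear. I'll hand in.

```bash
python3 -c "
from rig import ticket
print(ticket.finish_job())"
```

```text
the job is handed in; nothing more can be done
None
```

I swung the arm one hole to the +y side, bringing the lens over the circuit board with the pin seated in that hole, then withdrew the fingertip clear and handed the job in after about 8.5 s; the hand-in returned no verdict.

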